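# Infrared thermometer held on the furnace mouth

## Robot

A 7-joint arm with a two-finger parallel gripper is mounted at the origin on the work surface. World frame = base frame: x ahead of the robot, y to its left, z up, the work surface at z = 0. Lengths are in m, angles in rad, forces in N, time in s.
With the tool pointing down it reaches from about 0.35 to 0.9 m from the base axis. Payload 8.1 kg.
Tool frame: the origin (TCP) lies between the finger pads; the fingertips stand 22 mm ahead of it and the grasp point (between the pads) lies 3 mm ahead of it; z points along the fingers, y is the line along which they close (so a half turn about z gives the same grasp; the last joint's range is limited). The gripper opens to 85 mm and grips with 20 to 120 N. Pads are 22 mm wide; open, the fingers measure 114 mm over their backs; the gripper's body (76 mm by 85 mm) begins 54 mm behind the grasp point. The pads swing forward as they close: fully open they stand 13 mm farther back than shut.
Start: joints at [1.131, 0.434, 0.025, 1.573, -0.012, 1.134, -0.075], TCP at [0.207, -0.59, 0.253] pointing down, gripper open.
Joint ranges: [-2.62, 2.62], [-0.44, 2.09], [-1.27, 1.32], [0.08, 2.57], [-1.32, 4.46], [0.12, 2], [-2.74, 2.74]. Speed limits (rad/s): [2.22, 2.22, 3.01, 3.01, 3.14, 3.14, 3.14].

## Interface

Orientations are given as [roll, pitch, yaw] about the fixed x, y, z axes, in that order (R = Rz(yaw) Ry(pitch) Rx(roll)).
In Python, from rig import robot gives the robot as it stands.
- The arm moves only by the tool step_hand, called after "Emit:" as name(argument=value, ...) on one line, values as JSON. Schema: {"type":"object","properties":{"segments":{"type":"array","items":{"type":"number"},"minItems":6,"maxItems":72},"aperture":{"type":"number"},"squeeze":{"type":"number"},"only":{"type":"string"},"quiet":{"type":"boolean"},"lines":{"type":"string"}},"required":["segments"],"additionalProperties":false}. segments is one flat list of numbers that holds 1 to 12 rows one after another, with no inner brackets; each row has 6 numbers: dx, dy, dz in m, then a rotation vector rx, ry, rz in rad; each row is the pose to reach, as a shift and turn from the pose commanded when the call began, along the tool's axes at that moment; what a row does not reach only later rows make up. A row lasts 1/12 s, in which the tool goes at most 0.0417 m and 0.125 rad, less where a joint would pass 70% of its speed; a pose out of reach is approached as far as the arm can. aperture is the finger opening in m, set as the call begins (left out keeps the last). The fingers move at their own pace and stop on an object; squeeze is the grip in N (left out, the last holds). Time passes only in rows, so rows that do not move let the fingers close. The tool returns the time, the measured TCP pose, the force, the opening and the grip force at its end. only (a regular expression) keeps the lines of the reply that match it, lines (a string "A,B") keeps lines A to B, and quiet returns only ok. Input that does not fit is refused with a message, and nothing moves.
- robot.get_obs(): the state, without advancing time (a new reading comes with each control period).
- robot.camera(name): name is "side" or "top"; returns a dict with "image" (480x640x3 uint8, blue, green, red), "fx", "fy", "cx", "cy" (pixels), "rvec" (rotation vector, rad) and "tvec" (3), from world to camera coordinates, as OpenCV has them. Camera axes: x right, y down, z forward; pixel columns grow to the right and rows downward; lengths in m; the calibration is good to about 2 mm. A picture is of the moment at which its call begins. There is no depth.
- robot.sign_off(): hands the job in; it is judged then, once.
The state is a dict: "time": time; "joints": joint angles; "joint_vel": joint speeds; "joint_torque": joint torques, N m; "tcp_pos": TCP position; "orientation": TCP orientation; "ft_force": force on the tool from outside, world axes, zero at the start; "moment": the same for the moment, N m; "grip_width": finger opening in m; "gripper_force": force on a finger pad.
Only numpy, scipy, OpenCV 4.12 (cv2) and the standard library are available. Lean on these libraries where they do the work, as an engineer would, in place of code of your own. Each camera call takes 0.05 s, during which the arm holds its last target. There are 200 camera calls.

## Task

Pick up the pistol-shaped infrared thermometer by its handle so that your grip keeps its spring trigger squeezed fully in, and aim it level and straight into the middle of the furnace's round mouth, with the lens about 10 cm in front of the mouth (it may stay on its side). Finish holding it there in the air, steady, with the trigger still squeezed: do not put it down or let go. Do not touch the furnace or disturb the other things on the bench.

Things in the scene. Friction and masses are not known exactly. Their poses are not given: they have to be found in the camera images.
- ir_gun: loose pistol-shaped infrared thermometer, 0.24 kg, 150 x 170 mm, 42 mm thick, grey head and foot, dark grey handle, pale trigger, lying on its side; it balances near the grip. Origin on its underside, below the grip point. x = sight line, forwards out of the lens; +y = towards the handle's foot (head on the -y side); z = up as it lies.
- gun_grip (a point): grip point: mid-handle at the trigger, 21 mm above the thermometer's origin. The handle is 34 mm front to back, 36 mm thick (z 3 to 39 mm), and raked: its front and back faces are square to a line turned +0.2 rad (anticlockwise from above) from the thermometer's x, each 17 mm from this point. It reaches 42 mm from here towards the head, 83 mm to the end of the foot
- gun_lens (a point): centre of the thermometer's lens, at (105, -60, 21) mm in the thermometer's frame, at the end of a round nose 39 mm across. The head behind it is a box: x -40 to 85, y -86 to -34, z 0 to 42 mm in that frame
- trigger (a joint): spring trigger's travel into the handle's front (m): 0 out, 0.008 flush (limit 0.010); 2 N to start, 6 N flush, springs back. 34 mm long (20 mm to the head side, 14 mm to the foot side of the grip point), 14 mm wide, out by 8 mm: with the handle 42 mm. Pads closing on it and on the handle's back push it in until they bear on the handle, 34 mm apart, centred on the grip point
- furnace: fixed black-body furnace, grey sheet-steel case 200 (x) x 180 (y) mm, 190 mm high, with a carrying bar at the back to x 131 mm. Origin under the case's centre. Its front faces -x; there a white ceramic collar, 84 mm across with a 50 mm round hole, stands 30 mm out, its axis along x at 110 mm height
- furnace_mouth (a point): the furnace's mouth: centre of the hole at the collar's outer end, at (-130, 0, 110) mm in the furnace's frame; one looks into it along the furnace's +x
- gun_foot (a point): middle of the foot's end face, at (-16.5, 81, 21) mm in the thermometer's frame
- multimeter: loose hand-held multimeter, a flat black-cased box 165 x 80 x 42 mm high with a dial; origin under its centre; leave alone
- beaker: loose glass beaker, 68 mm across, 85 mm high; origin under its centre; leave alone
- weights: loose stack of brass slotted weights, 54 mm across, 68 mm high with its hanger; origin under its centre; leave alone
- stopwatch: loose round stopwatch, 56 mm across, 14 mm high; origin under its centre; leave alone
- screwdriver: loose wooden-handled screwdriver lying flat, 200 mm long, 26 mm high; origin under its middle, handle to -x; leave alone
- lens_holder: loose lens in a ring on a wooden foot 90 x 45 mm, 119 mm high; origin under the foot's centre; leave alone

How it is judged:
On the way, in this order (a step that is already met when the one before it is completed fails the run):
1. the thermometer is lifted off the bench in the fingers, its trigger squeezed (height (world z) of ir_gun above 0.03 m and contact force between ir_gun and the fingers above 5 N and value of joint trigger above 0.006 m), for 0.2 s.
2. it is aimed into the furnace mouth with the trigger squeezed (x of furnace_mouth in the frame of ir_gun between 0.175 and 0.235 m and y of furnace_mouth in the frame of ir_gun between -0.075 and -0.045 m and z of furnace_mouth in the frame of ir_gun between 0.006 and 0.036 m and angle between the x axis of ir_gun and the x axis of furnace, either way round below 0.2 rad and value of joint trigger above 0.006 m), for 0.5 s.
At the end, for the whole second after the job is handed in: Held in the air by the fingers (over 5 N), foot over 30 mm up, bearing on nothing else, at rest (under 20 mm/s, 0.1 rad/s), trigger in over 6 mm; lens 70 to 130 mm before the mouth, sight line within 15 mm of the mouth's centre in both cross directions and within 0.2 rad of its axis (all of step 2 and contact force between ir_gun and the fingers above 5 N and height (world z) of gun_foot above 0.03 m and contact force between ir_gun and furnace below 0.3 N and contact force between ir_gun and multimeter below 0.3 N and contact force between ir_gun and beaker below 0.3 N and contact force between ir_gun and weights below 0.3 N and contact force between ir_gun and stopwatch below 0.3 N and contact force between ir_gun and screwdriver below 0.3 N and contact force between ir_gun and lens_holder below 0.3 N and linear speed of ir_gun below 0.02 m/s and angular speed of ir_gun below 0.1 rad/s); the arm keeps its last pose, push and grip.
It fails at once if the furnace is touched by the robot or the thermometer (contact force between any of ir_gun, the fingers, the arm and furnace above 1 N).
It fails at once if another thing on the bench is knocked out of its place (over 20 mm) (distance of any of multimeter, beaker, weights, stopwatch, screwdriver, lens_holder from where it was at the start of the episode above 0.02 m).
It also fails if it takes over 42 s, if anything falls off the work surface, if the arm or the gripper's body presses on something with over 40 N, if the wrist force passes 120 N, or if a joint passes its speed limit or range.

## Working session

There is one attempt and no reset: what is moved stays moved. The work goes in short steps, Python scripts to look and compute and a tool call to move; the robot and the scene stay as the last step left them, time stands still between calls to the robot, and variables do not carry over. Pictures are saved under pics/ and viewed, at most 10 in all, crops included, and the job is handed in when it is done.

```bash
mkdir -p pics; ls; python3 - <<'E'
from rig import robot
import cv2,pickle
for n in("top","side"):
    c=robot.camera(n); cv2.imwrite(f"pics/{n}0.png",c["image"]); pickle.dump(c,open(n+".pkl","wb"))
    print(n,c["fx"],c["cx"],c["cy"],c["rvec"],c["tvec"])
o=robot.get_obs();print(o)
E
```

```text
pics
rig.py
top 453.6435351856123 319.47326798696656 242.10263800974928 [ 2.14956192 -2.1213994   0.18972305] [0.03008769 0.55771693 1.08925875]
side 439.18698025939585 322.6468734451159 243.9454319524332 [ 0.8323481  -2.50810184  1.17803362] [0.49667194 0.27301536 0.87993161]
{'time': 0.1, 'joints': array([ 1.13136679,  0.43512395,  0.0249663 ,  1.57396703, -0.01159524,
        1.13398718, -0.07507138]), 'joint_vel': array([-1.16961183e-03, -1.01643775e-03, -4.77972657e-05, -3.80852009e-03,
        1.18049351e-03, -5.25464966e-04,  9.67817582e-04]), 'joint_torque': array([ 4.43729747e-03, -6.71753883e+01,  1.02899261e+00, -3.16898990e+01,
        1.58516038e-02,  7.29965017e-03, -7.84237614e-06]), 'tcp_pos': array([ 0.20638655, -0.58951926,  0.25263769]), 'orientation': array([-3.14025773e+00,  1.23544305e-04,  3.36797873e-01]), 'ft_force': array([-0.28839089,  0.18971349, -0.83045912]), 'moment': array([-0.01654005, -0.0701556 ,  0.01078948]), 'gripper_force': 0.0, 'grip_width': 0.08542110353017639}
```

View pics/top0.png

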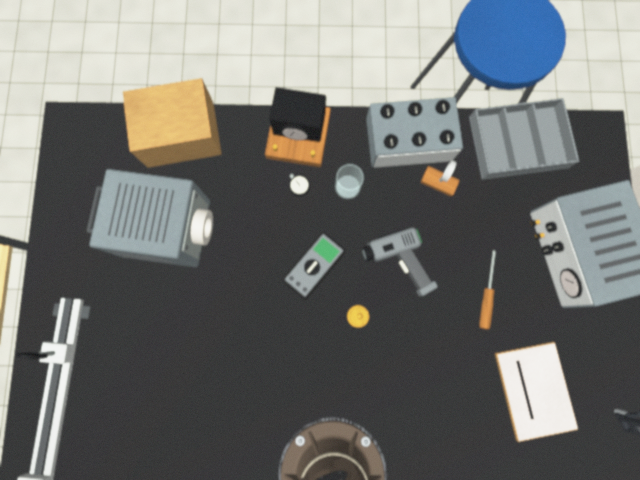

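View pics/side0.png

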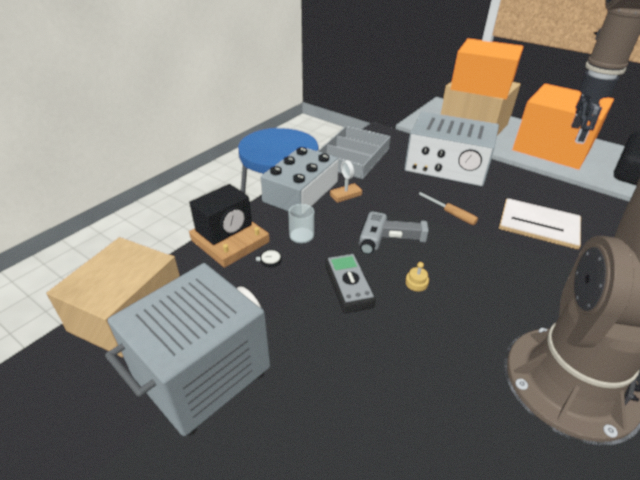

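The top view shows the gun at about (400,255), with its lens at (366,253) and its foot at (428,289). The furnace is at (150,218) with its collar at (203,227), facing right. Between them are the multimeter (315,265), the beaker (349,181) and the stopwatch (299,184); the weights are at (358,316). Next I'll enlarge crops of the gun and furnace.

```bash
python3 - <<'E'
import cv2,pickle,numpy as np
t=pickle.load(open("top.pkl","rb"))["image"]
a=cv2.resize(t[220:305,355:445],None,fx=8,fy=7,interpolation=cv2.INTER_CUBIC)[:, :720]
cv2.imwrite("pics/gun.png",cv2.resize(t[220:305,355:445],(630,595),interpolation=cv2.INTER_CUBIC))
cv2.imwrite("pics/furn.png",cv2.resize(t[160:280,80:230],(750,600),interpolation=cv2.INTER_CUBIC))
E
```

```text
(no output)
```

View pics/gun.png

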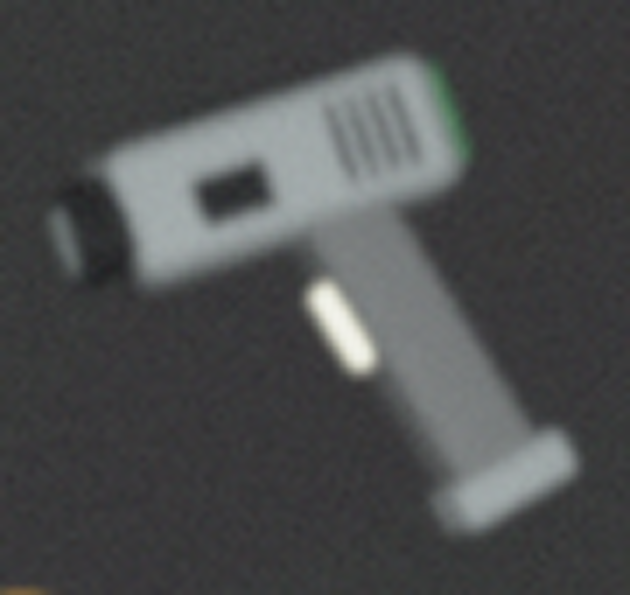

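View pics/furn.png

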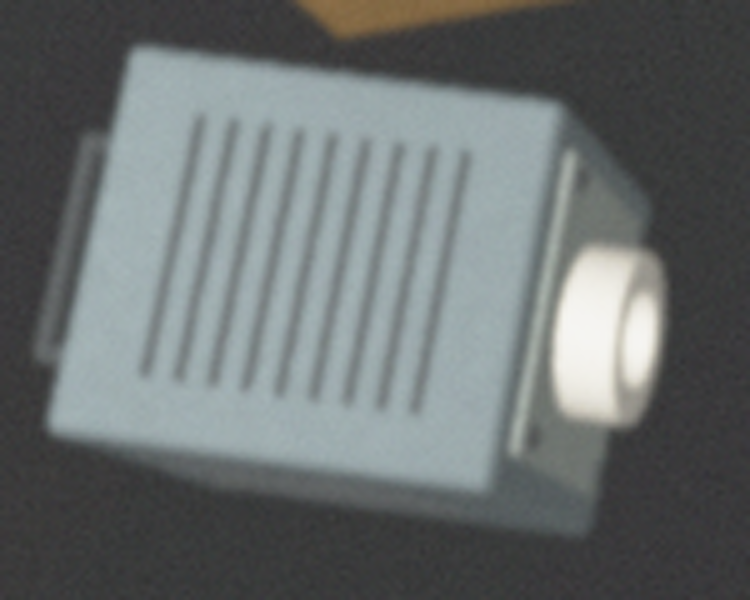

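Gun crop (×7, origin (355,220)): head top corners are near (105,150), (142,290) and (468,170). The lens end is about (65,243), the handle's back edge runs (405,215)–(532,425), and the trigger is near (342,328). Furnace crop (×5, origin (80,160)): case top corners are (130,47), (563,100), (491,490) and (49,432), and the hole is at (642,340). Next I'll fit both poses.

```bash
cat > h.py <<'E'
import cv2,pickle,numpy as np
from scipy.optimize import least_squares
def proj(c,P):
    K=np.array([[c["fx"],0,c["cx"]],[0,c["fy"],c["cy"]],[0,0,1]])
    return cv2.projectPoints(np.float64(P).reshape(-1,1,3),np.float64(c["rvec"]),np.float64(c["tvec"]),K,None)[0][:,0]
def w(p,L):
    L=np.float64(L);c,s=np.cos(p[2]),np.sin(p[2]);z=p[3] if len(p)>3 else 0
    return np.c_[p[0]+c*L[:,0]-s*L[:,1],p[1]+s*L[:,0]+c*L[:,1],L[:,2]+z]
def fit(c,L,px,p0):
    r=least_squares(lambda p:(proj(c,w(p,L))-px).ravel(),p0,loss="soft_l1"); return r.x,(proj(c,w(r.x,L))-px)
E
python3 - <<'E'
from h import *
t=pickle.load(open("top.pkl","rb"));s=pickle.load(open("side.pkl","rb"))
f=lambda a,k,o:(np.float64(a)+.5)/k-.5+o
g,rg=fit(t,np.array([[85,-86,42],[85,-34,42],[-40,-34,42],[105,-60,21],[-16.5+16.7,81+3.4,42],[-16.5-18,81-5,42]])[:4]/1000,f([[103,150],[142,290],[468,172],[62,245]],7,[355,220]),[.55,-.1,1.8])
F,rf=fit(t,np.array([[100,-90,190],[-100,-90,190],[-100,90,190],[100,90,190],[-130,0,110]])/1000,f([[130,47],[563,100],[491,490],[49,432],[642,340]],5,[80,160]),[.6,.5,1.57])
print("gun",g,"\n",rg,"\nfurn",F,"\n",rf)
n=np.array([np.cos(.2),np.sin(.2)]);m=np.array([-n[1],n[0]])
chk=[[-17*n[0]-m[0]*30,-17*n[1]-m[1]*30,39],[*( -17*n+m*60),39],[*(25*n-3*m),21],[*(83*m),21]]
q=proj(t,w(g,np.array(chk)/1000));print("check back edge,trigger,foot (crop)",(q-[355,220])*7)
print("side gun lens,foot,grip",proj(s,w(g,np.array([[105,-60,21],[-16.5,81,21],[0,0,21]])/1000)).round(), "mouth",proj(s,w(F,[[-.13,0,.11]])).round())
print("mouth",w(F,[[-.13,0,.11]]))
E
```

```text
gun [ 0.51040174 -0.19451784  1.91878911] 
 [[-1.1324262   0.18765497]
 [ 0.48636072 -0.47771047]
 [ 0.35516977  0.22441595]
 [-0.02582778  0.02577759]] 
furn [0.59361891 0.43208781 1.45333038] 
 [[-0.49037496 -1.04784404]
 [ 1.02584183 -0.30709906]
 [ 0.75930044  0.86173586]
 [-1.63372207  0.54311588]
 [-0.02120396 -0.24983077]]
check back edge,trigger,foot (crop) [[391.19556392 201.39940804]
 [527.27990602 416.16603231]
 [323.79646852 330.3616273 ]
 [510.13819373 499.48556734]]
side gun lens,foot,grip [[366. 248.]
 [425. 231.]
 [395. 229.]] mouth [[249. 303.]]
mouth [[0.57838343 0.30298366 0.11      ]]
```

Both fits agree with the side view: the lens, foot and collar project within about 3 px of where they appear. The grip point is (0.510, -0.195) and needs tool yaw 0.548. I'll move above it now, shifting about (0.417, -0.272, 0.10) in tool axes with a -0.211 turn.

Emit:
step_hand(segments=[0.035, -0.022, 0.008, 0, 0, -0.02, 0.07, -0.045, 0.016, 0, 0, -0.04, 0.105, -0.068, 0.025, 0, 0, -0.06, 0.14, -0.091, 0.033, 0, 0, -0.08, 0.175, -0.114, 0.041, 0, 0, -0.1, 0.21, -0.137, 0.05, 0, 0, -0.12, 0.245, -0.16, 0.058, 0, 0, -0.14, 0.28, -0.183, 0.067, 0, 0, -0.16, 0.315, -0.206, 0.075, 0, 0, -0.18, 0.35, -0.229, 0.083, 0, 0, -0.2, 0.385, -0.251, 0.092, 0, 0, -0.211, 0.417, -0.272, 0.1, 0, 0, -0.211], aperture=0.085, squeeze=20)

```text
time: 1.1
tcp_pos: [0.5063, -0.1998, 0.1544]
orientation: [-3.142, 0.0, 0.548]
ft_force: [1.2, -0.4, 0.2]
grip_width: 0.0848
gripper_force: 0.0
```

Emit:
step_hand(segments=[0, 0, 0, 0, 0, 0, 0, 0, 0, 0, 0, 0, 0, 0, 0, 0, 0, 0])

```text
time: 1.35
tcp_pos: [0.5051, -0.2017, 0.1546]
orientation: [-3.141, 0.001, 0.548]
ft_force: [-0.4, -0.7, 0.2]
grip_width: 0.0851
gripper_force: 0.0
```

Emit:
step_hand(segments=[0.008, -0.0034, 0.02, 0, 0, 0, 0.0083, -0.0034, 0.04, 0, 0, 0, 0.0083, -0.0034, 0.06, 0, 0, 0, 0.0083, -0.0034, 0.08, 0, 0, 0, 0.0083, -0.0034, 0.095, 0, 0, 0, 0.0083, -0.0034, 0.105, 0, 0, 0, 0.0083, -0.0034, 0.115, 0, 0, 0, 0.0083, -0.0034, 0.122, 0, 0, 0, 0.0083, -0.0034, 0.127, 0, 0, 0, 0.0083, -0.0034, 0.127, 0, 0, 0, 0.0083, -0.0034, 0.127, 0, 0, 0])

```text
time: 2.27
tcp_pos: [0.511, -0.1944, 0.0281]
orientation: [3.141, -0.0, 0.548]
ft_force: [0.5, 0.6, 0.3]
grip_width: 0.0845
gripper_force: 0.0
```

```bash
python3 - <<'E'
from rig import robot
import cv2
for n,(u,v) in {"top":(405,260),"side":(400,230)}.items():
    i=robot.camera(n)["image"][v-50:v+50,u-60:u+60]; cv2.imwrite(f"pics/pre_{n}.png",cv2.resize(i,(480,400),interpolation=cv2.INTER_CUBIC))
import numpy as np
cv2.imwrite("pics/pre.png",cv2.resize(np.hstack([cv2.imread("pics/pre_top.png"),cv2.imread("pics/pre_side.png")]),(800,333)))
E
```

```text
(no output)
```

View pics/pre.png

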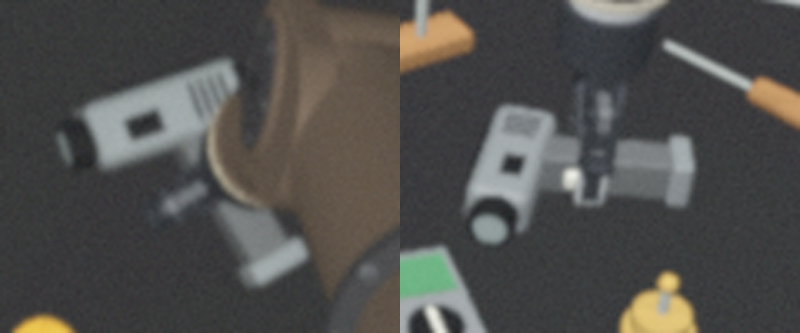

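The left half (top view) shows a finger just ahead of the trigger, with the gun unmoved. The right half (side view) shows the fingers straddling the handle at (595,180), and the trigger's head-side end visible at (570,180), as expected. Closing now.

Emit:
step_hand(segments=[0, 0, 0, 0, 0, 0, 0, 0, 0, 0, 0, 0, 0, 0, 0, 0, 0, 0, 0, 0, 0, 0, 0, 0, 0, 0, 0, 0, 0, 0, 0, 0, 0, 0, 0, 0, 0, 0, 0, 0, 0, 0, 0, 0, 0, 0, 0, 0, 0, 0, 0, 0, 0, 0, 0, 0, 0, 0, 0, 0, 0, 0, 0, 0, 0, 0, 0, 0, 0, 0, 0, 0], aperture=0, squeeze=60)

```text
time: 3.37
tcp_pos: [0.5114, -0.1946, 0.0285]
orientation: [3.14, -0.001, 0.547]
ft_force: [-0.5, 0.3, 5.9]
grip_width: 0.0332
gripper_force: 60.8
```

Emit:
step_hand(segments=[0, 0, 0, 0, 0, 0, 0, 0, 0, 0, 0, 0, 0, 0, 0, 0, 0, 0, 0, 0, 0, 0, 0, 0, 0, 0, 0, 0, 0, 0, 0, 0, 0, 0, 0, 0])

```text
time: 3.87
tcp_pos: [0.5114, -0.1946, 0.0285]
orientation: [3.14, -0.001, 0.548]
ft_force: [-0.3, -0.3, 5.4]
grip_width: 0.0335
gripper_force: 60.8
```

The opening of 33.5 mm means the trigger is flush. Lifting.

Emit:
step_hand(segments=[0, 0, -0.006, 0, 0, 0, 0, 0, -0.016, 0, 0, 0, 0, 0, -0.03, 0, 0, 0, 0, 0, -0.05, 0, 0, 0, 0, 0, -0.07, 0, 0, 0, 0, 0, -0.09, 0, 0, 0, 0, 0, -0.11, 0, 0, 0, 0, 0, -0.125, 0, 0, 0, 0, 0, -0.13, 0, 0, 0, 0, 0, -0.13, 0, 0, 0, 0, 0, -0.13, 0, 0, 0, 0, 0, -0.13, 0, 0, 0])

```text
time: 4.87
tcp_pos: [0.51, -0.1941, 0.1569]
orientation: [-3.14, 0.001, 0.548]
ft_force: [-0.4, 0.4, -4.1]
grip_width: 0.0334
gripper_force: 60.0
```

```bash
python3 - <<'E'
from rig import robot
import cv2,numpy as np
a=robot.camera("side")["image"][80:320,220:540];b=robot.camera("top")["image"][130:370,240:560]
cv2.imwrite("pics/lift.png",cv2.resize(np.hstack([a,b]),(800,300)))
E
```

```text
(no output)
```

View pics/lift.png

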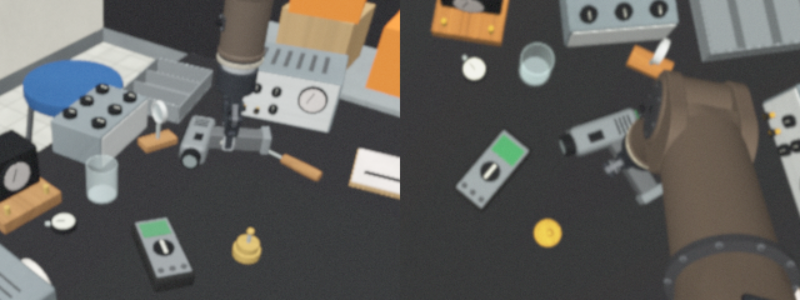

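The gun is held level in the fingers in both views: head at (195,140) in the left half and (600,132) in the right. Next I'll traverse (0.144, -0.264) in tool axes with a +0.466 turn, keeping the height.

Emit:
step_hand(segments=[0.008, -0.015, 0, 0, 0, 0.026, 0.024, -0.044, 0, 0, 0, 0.078, 0.04, -0.073, 0, 0, 0, 0.13, 0.056, -0.103, 0, 0, 0, 0.18, 0.072, -0.132, 0, 0, 0, 0.23, 0.088, -0.161, 0, 0, 0, 0.285, 0.104, -0.19, 0, 0, 0, 0.337, 0.12, -0.22, 0, 0, 0, 0.39, 0.135, -0.248, 0, 0, 0, 0.437, 0.144, -0.264, 0, 0, 0, 0.466, 0.144, -0.264, 0, 0, 0, 0.466, 0.144, -0.264, 0, 0, 0, 0.466])

```text
time: 5.97
tcp_pos: [0.4958, 0.1074, 0.1572]
orientation: [3.142, 0.001, 0.085]
ft_force: [1.1, -0.2, -3.2]
grip_width: 0.0332
gripper_force: 60.2
```

Emit:
step_hand(segments=[0, 0, 0.008, 0, 0, 0, 0, 0, 0.018, 0, 0, 0, 0, 0, 0.028, 0, 0, 0, 0, 0, 0.036, 0, 0, 0, 0, 0, 0.039, 0, 0, 0, 0, 0, 0.039, 0, 0, 0, 0, 0, 0.039, 0, 0, 0, 0, 0, 0.039, 0, 0, 0, 0, 0, 0.039, 0, 0, 0])

```text
time: 6.72
tcp_pos: [0.4967, 0.1062, 0.1194]
orientation: [-3.141, -0.001, 0.082]
ft_force: [-0.1, 0.3, -3.3]
grip_width: 0.0335
gripper_force: 60.3
```

```bash
python3 - <<'E'
from rig import robot
import cv2,numpy as np
from h import *
cs={n:robot.camera(n) for n in("side","top")}
p=robot.get_obs()["tcp_pos"]; yaw=robot.get_obs()["orientation"][2]
g=[p[0],p[1],yaw+1.371,p[2]-.0285];print(g,robot.get_obs()["joints"])
F=[.5936,.4321,1.4533]
M=w(F,[[-.13,0,.11]])[0]; d=M[:2]-p[:2];c,s=np.cos(g[2]),np.sin(g[2]);print("mouth in gun",c*d[0]+s*d[1],-s*d[0]+c*d[1],M[2]-g[3])
L=np.array([[105,-60,21],[-16.5,81,21],[85,-86,42],[85,-34,42],[-40,-34,42],[-40,-86,42]])/1000
for n in cs: print(n,"lens foot FU FL RL RU",proj(cs[n],w(g,L)).round(1).tolist(),"mouth",proj(cs[n],M).round(1))
cv2.imwrite("pics/aim_top.png",cv2.resize(cs["top"]["image"][180:300,190:350],(800,600),interpolation=cv2.INTER_CUBIC))
cv2.imwrite("pics/aim_side.png",cv2.resize(cs["side"]["image"][190:340,220:420],(800,600),interpolation=cv2.INTER_CUBIC))
E
```

```text
[np.float64(0.4966016766262886), np.float64(0.10618880727585499), np.float64(1.4527299698742935), np.float64(0.09082494813136975)] [-0.20245027  0.41563309 -0.14794675  1.99983253  0.08940994  0.73131634
 -1.89360432]
mouth in gun 0.20506795545007084 -0.058007338453959334 0.01917505186863025
side lens foot FU FL RL RU [[285.0, 276.4], [372.7, 279.9], [283.1, 258.8], [300.1, 270.4], [339.6, 242.9], [322.7, 232.8]] mouth [[249.1 302.7]]
top lens foot FU FL RL RU [[249.7, 231.8], [292.1, 298.0], [258.6, 220.4], [255.2, 242.2], [308.8, 249.2], [311.8, 227.3]] mouth [[208.  227.4]]
```

View pics/aim_top.png

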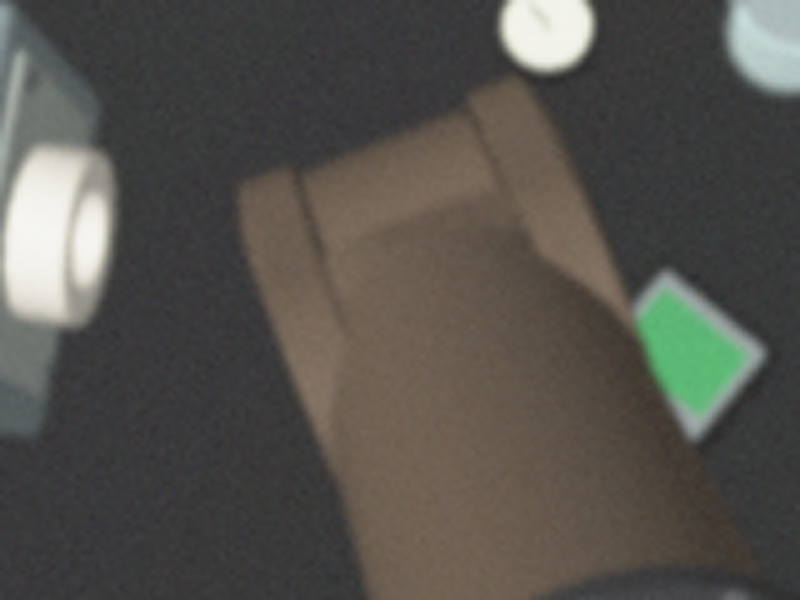

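View pics/aim_side.png

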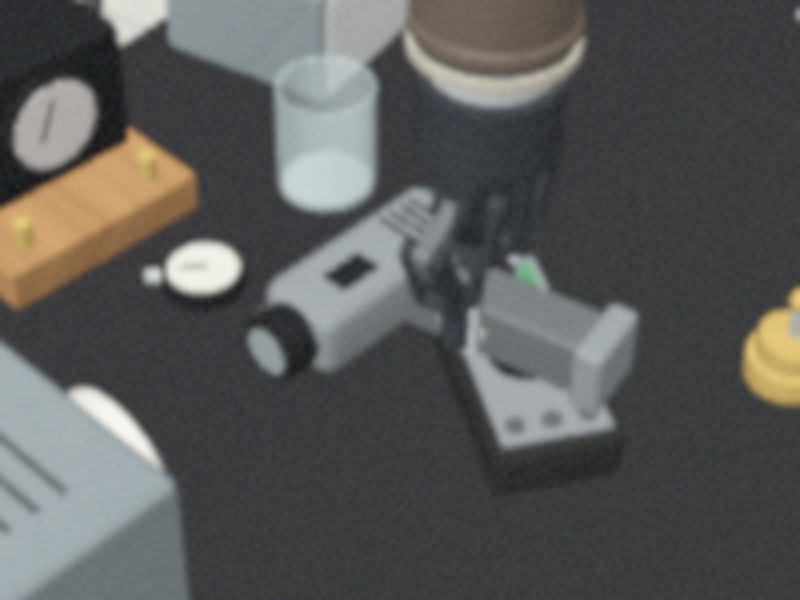

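In the side crop the lens is at (267,343) and the foot at (605,360), against predictions of (260,346) and (611,360), so the aim agrees to about 2 px. The arm hides the gun in the top view. The mouth is at (0.205, -0.058, 0.019) in the gun frame, inside every band. I'll hold, then hand in.

Emit:
step_hand(segments=[0, 0, 0.002, 0, 0, 0, 0, 0, 0.002, 0, 0, 0, 0, 0, 0.002, 0, 0, 0, 0, 0, 0.002, 0, 0, 0, 0, 0, 0.002, 0, 0, 0, 0, 0, 0.002, 0, 0, 0, 0, 0, 0.002, 0, 0, 0, 0, 0, 0.002, 0, 0, 0, 0, 0, 0.002, 0, 0, 0, 0, 0, 0.002, 0, 0, 0, 0, 0, 0.002, 0, 0, 0, 0, 0, 0.002, 0, 0, 0])

```text
time: 7.82
tcp_pos: [0.4963, 0.1061, 0.1169]
orientation: [3.142, 0.0, 0.082]
ft_force: [0.2, -0.2, -3.6]
grip_width: 0.0332
gripper_force: 60.2
```

```bash
python3 -c "
from rig import robot
print(robot.sign_off())"
```

```text
the job is handed in; nothing more can be done
None
```

I handed the job in with the thermometer held level in the air, its trigger squeezed (33 mm grip opening, 60 N) and its lens about 100 mm in front of the furnace mouth; by my measurements it was within about 2 mm of centre, but no verdict came back.

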